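Rock a stuck bearing block out of a gearbox casting

ROBOT

A 6-joint arm with a two-finger parallel gripper is mounted at the origin on the work surface. World frame = base frame: x ahead of the robot, y to its left, z up, the work surface at z = 0. Lengths are in m, angles in rad, forces in N, time in s.
With the tool pointing down it reaches from about 0.425 to 0.95 m from the base axis. Payload 3.5 kg.
Tool frame: the origin (TCP) lies at the very end of the fingers, on their centre line; the grasp point (between the pads) lies 19 mm behind it; z points along the fingers, y is the line along which they close (so a half turn about z gives the same grasp; the last joint's range is limited). The gripper opens to 85 mm and grips with 20 to 120 N. Pads are 22 mm wide; open, the fingers measure 114 mm over their backs; the gripper's body (76 mm by 85 mm) begins 54 mm behind the grasp point. The pads swing forward as they close: fully open they stand 13 mm farther back than shut.
Start: joints at [-1.424, 0.286, 1.577, -0, 1.279, -0.15], TCP at [0.197, -0.645, 0.231] pointing down, gripper open.
Joint ranges: [-2.77, 2.77], [-0.9, 2.22], [0.21, 2.48], [-1.53, 4.67], [0.24, 2.81], [-2.84, 2.84]. Speed limits (rad/s): [2.79, 2.79, 3.14, 3.14, 3.14, 3.14].

INTERFACE

Orientations are given as a rotation vector (axis times angle).
In Python, from station import ctrl gives the robot as it stands. The module is installed in compiled form; this text tells all that it offers.
- The arm moves only by the shell command python3 -m jog 'ROWS'. ROWS is JSON, one flat list of numbers, 7 for each row, row after row: the shift along the tool's x, y, z in cm, then the turn, a rotation vector about the tool's x, y, z in rad, then the opening, from 0 (shut) to 1 (fully open). A call has 1 to 12 rows; each row is the pose to reach, as a shift and turn from the pose commanded when the call began, along the tool's axes at that moment; what a row does not reach only later rows make up. A row lasts 1/8 s, in which the tool goes at most 62.5 mm and 10.7 degrees, less where a joint would pass 70% of its speed; a pose out of reach is approached as far as the arm can. A call with a gripper value outside its range is refused whole. The fingers move at their own pace and stop on an object; the grip force is fixed at half the most. Time passes only in rows, so rows that repeat a pose let the fingers close. It gives the time, the measured TCP pose, the force, the opening and the grip force at its end, in the units of the state.
- ctrl.observe(): the state, without advancing time (a new reading comes with each control period).
- ctrl.get_image(name): name is "scene" or "top" or "wrist"; returns the picture (400x640x3 uint8, red, green, blue); there is no depth.
- ctrl.camera_model(name): a dict with "K" (3x3 intrinsics, pixels), "extrinsics" (4x4, takes a point from camera to world coordinates). Camera axes: x right, y down, z forward; pixel columns grow to the right and rows downward; lengths in m; the calibration is good to about 2 mm. A picture is of the moment at which its call begins: read the wrist's pose just before it. camera_model takes no time and is no camera call; for the wrist camera it gives the pose at the moment of the call.
- ctrl.close_job(): hands the job in; it is judged then, once.
The state is a dict: "t": time; "q": joint angles; "joint_velocities": joint speeds; "effort": joint torques, N m; "ee_pos": TCP position; "eef_rot": TCP orientation; "force": force on the tool from outside, world axes, zero at the start; "ft_torque": the same for the moment, N m; "width": finger opening in m; "gripper_force": force on a finger pad.
Only numpy, scipy, OpenCV 4.12 (cv2) and the standard library are available. Lean on these libraries where they do the work, as an engineer would, in place of code of your own. Each camera call takes 0.05 s, during which the arm holds its last target. There are 200 camera calls.

TASK

The steel bearing block is stuck tight in the slot of the loose gearbox casting on the bench, and a straight pull would only lift the casting along with it. Rock the block free side to side: tip its left end (left as the robot sees it) up off its catch first while the right end stays down, then hold the left end about there and tip the right end up off its catch, without lifting the casting off the bench or shoving it along. Then lift the block out and finish still holding it level over its slot, just clear of the casting by about two centimetres and touching nothing but the gripper; leave everything else on the bench alone.

Things in the scene. Friction and masses are not known exactly. Their poses are not given: they have to be found in the camera images.
- casting: grey gearbox casting, loose on the bench, 2.8 kg, 120 (x) x 180 (y) x 40 mm high; four screw heads near its top corners stand 4 mm proud. Origin: centre of its underside, z up. In the middle of its top is a slot 28.4 (x) x 85.2 (y) x 14 mm deep, floor 26 mm above the origin, with a spring catch in each end. Pulling against both catches at once (about 40 N) lifts the casting
- block: steel bearing block, 0.4 to 0.65 kg, seated in the slot. Foot 26 (x) x 71 (y) x 20 mm high, a round bead along each end's bottom edge; on its middle an upright 26 (x) x 40 (y) x 30 mm to grip, with a brass-ringed bore on its +-x faces. Origin: centre of its underside; axes parallel to the casting's at the start. Seated, its top is 76 mm and the foot's top 46 mm above the bench
- catch_left_nose (a point): nose of the catch in the slot's left (+y) end, (0, 38.5, 34.6) mm in the casting's frame: an oiled spring pawl 20 mm wide (x) that sticks 4 mm into the slot over the block's bead and yields outwards; sloped at 45 degrees below, flat on top, its top 8.6 mm above the slot floor
- catch_right_nose (a point): the same catch in the slot's right (-y) end, (0, -38.5, 34.6) mm in the casting's frame
- end_left (a point): point on the block's underside at its left bead, (0, 39.5, 0) mm in the block's frame; left is +y, the robot's left. The bead is 5 mm thick (84 mm over both beads). The end clicks over its catch once raised some 10 mm, and the flat top of the catch then keeps it up. To tip an end, turn the block about the other end's bead by about 8.5 degrees
- end_right (a point): the same at its right bead, (0, -39.5, 0) mm in the block's frame
- spare_block: identical bearing block already removed, standing by itself on the bench (same sizes as block); leave alone
- gear: dark steel spur gear lying flat, 62 mm across, 26 mm high; origin centre of underside; leave alone
- flap_disc: grey flap disc lying flat, 114 mm across, 11 mm high; origin centre of underside; leave alone
- file_case: blue steel file case, 240 x 60 x 34 mm high; origin centre of underside, x along its length; leave alone
- angle_grinder: blue and metal angle grinder lying on the bench, 310 mm long, 71 mm high, disc end at +x; leave alone
- screwdriver: screwdriver lying flat, along its own x; leave alone
- spray_bottle: white spray bottle, 88 mm across, 224 mm high; leave alone
Things that resemble listed ones, but are neither listed nor needed, are in the scene too. What is shaped like the block but green or turquoise is not meant.

How it is judged:
On the way, in this order (a step that is already met when the one before it is completed fails the run):
1. the left end is up off its catch (8.5 mm or more) while the right end is still down in the slot (within 4 mm) (z of end_left in the frame of casting above 0.0345 m and z of end_right in the frame of casting below 0.03 m), for 0.1 s.
2. the right end is up off its catch too (8.5 mm or more) while the left end is between 5.5 and 15.5 mm up, still by the slot (z of end_right in the frame of casting above 0.0345 m and z of end_left in the frame of casting between 0.0315 and 0.0415 m), for 0.1 s.
At the end, for the whole second after the job is handed in: the block is held still in the fingers, level within 8 degrees and along the slot within 14, its underside 5 to 45 mm above the casting's top and within 30 mm of over the slot, touching nothing else; the casting lies flat within 35 mm of its start, untouched by the robot (z of block in the frame of casting between 0.045 and 0.085 m and horizontal distance between block and casting below 0.03 m and angle between block's own z axis and vertical below 0.15 rad and angle between the y axis of block and the y axis of casting, either way round below 0.25 rad and contact force between each of block, the arm and casting below 0.1 N and contact force between the fingers and block above 2 N and linear speed of block below 0.03 m/s and height (world z) of casting below 0.004 m and angle between casting's own z axis and vertical below 0.03 rad and distance of casting from where it was at the start of the episode below 0.035 m); the arm keeps its last pose, push and grip.
It fails at once if the casting is lifted off the bench (8 mm) or tipped (4 degrees) (height (world z) of casting above 0.008 m or angle between casting's own z axis and vertical above 0.07 rad).
It fails at once if the casting is shoved more than 35 mm (distance of casting from where it was at the start of the episode above 0.035 m).
It fails at once if another thing on the bench is moved more than 25 mm (distance of any of spare_block, gear, flap_disc, file_case, angle_grinder, screwdriver, spray_bottle from where it was at the start of the episode above 0.025 m).
It also fails if it takes over 38 s, if anything falls off the work surface, if the arm or the gripper's body presses on something with over 40 N, if the wrist force passes 120 N, or if a joint passes its speed limit or range.

## Working session

There is one attempt and no reset: what is moved stays moved. The work goes in short steps, Python scripts to look and compute and a shell command to move; the robot and the scene stay as the last step left them, time stands still between calls to the robot, and variables do not carry over. Pictures are saved under pics/ and viewed, at most 10 in all, crops included, and the job is handed in when it is done.

```bash
mkdir -p pics; python3 - <<'E'
from station import ctrl
import cv2,numpy as np
s=ctrl.observe(); print(s)
for n in("top","scene"):
    im=ctrl.get_image(n); cv2.imwrite(f"pics/{n}0.png",im[:,:,::-1]); m=ctrl.camera_model(n); print(n,np.round(m["K"],1).tolist(),np.round(m["extrinsics"],4).tolist())
E
```

```text
{'t': 0.0, 'q': array([-1.42401297e+00,  2.87195093e-01,  1.57821807e+00,  2.12975098e-05,
        1.27859652e+00, -1.50043067e-01]), 'joint_velocities': array([-0.00116129, -0.00019105, -0.00091752,  0.00203071,  0.00101269,
       -0.0006973 ]), 'effort': array([-2.27990249e-04, -4.05978191e+01, -2.92627519e+01, -1.63206187e-04,
        5.85712987e-03,  1.40582564e-06]), 'ee_pos': array([ 0.19733448, -0.64480667,  0.22990533]), 'eef_rot': array([-3.10466801e+00, -4.64177132e-01, -3.81829242e-05]), 'force': array([ 0.91146197, -0.06437699, -0.47796161]), 'ft_torque': array([ 0.05116493, -0.0196857 ,  0.01117035]), 'gripper_force': 0.0, 'width': 0.08516906684420832}
top [[380.6, 0.0, 311.9], [0.0, 380.6, 196.1], [0.0, 0.0, 1.0]] [[0.0255, -0.9912, 0.1301, 0.4008], [-0.9997, -0.0259, -0.0015, 0.009], [0.0048, -0.1301, -0.9915, 1.1597], [0.0, 0.0, 0.0, 1.0]]
scene [[373.6, 0.0, 319.1], [0.0, 373.6, 202.8], [0.0, 0.0, 1.0]] [[0.2413, 0.6952, -0.6771, 1.4084], [0.9703, -0.1829, 0.1581, -0.2096], [-0.014, -0.6952, -0.7187, 0.9647], [0.0, 0.0, 0.0, 1.0]]
```

View pics/top0.png

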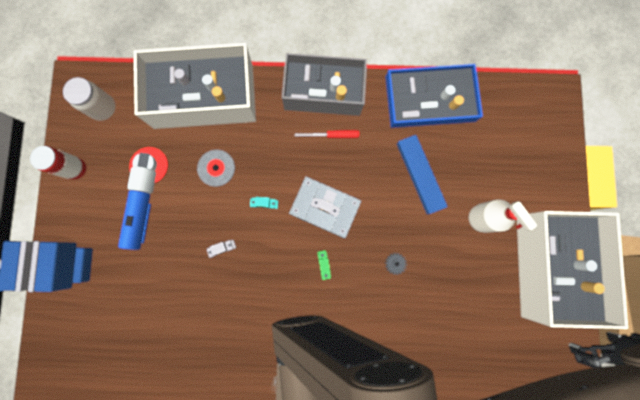

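View pics/scene0.png

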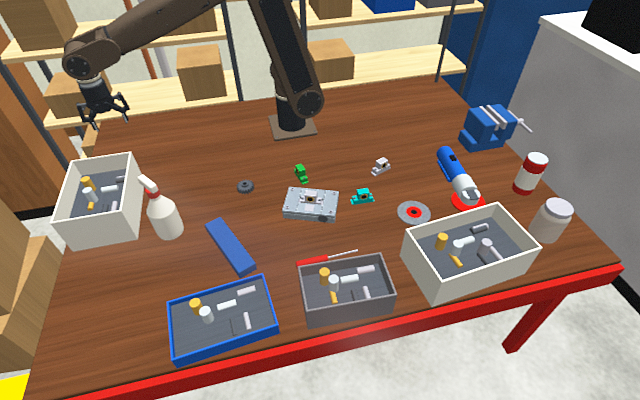

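Silver blocks are at (324,205), in the grey casting, and at (221,248), standing alone, so that one is the spare. The turquoise (264,202) and green (324,265) ones are decoys. The casting's silver block fits the description. Next I measure it and take an enlarged crop.

```bash
cat > h.py <<'E'
from station import ctrl
import cv2,numpy as np
from scipy.spatial.transform import Rotation as R
def ray(m,uv,z):
    K,E=m["K"],m["extrinsics"]; d=E[:3,:3]@np.linalg.solve(K,[uv[0],uv[1],1.]); o=E[:3,3]
    return o+d*(z-o[2])/d[2]
def togo(p,yaw_y,s=None):
    "shift (tool axes, cm) and turn to TCP p, tool down, tool y along angle yaw_y (world, rad)"
    s=s or ctrl.observe(); R0=R.from_rotvec(s["eef_rot"])
    best=None
    for k in(0,np.pi):
        y=np.array([np.cos(yaw_y+k),np.sin(yaw_y+k),0]);z=np.array([0,0,-1.]);x=np.cross(y,z)
        r=(R0.inv()*R.from_matrix(np.c_[x,y,z])).as_rotvec()
        if best is None or np.linalg.norm(r)<np.linalg.norm(best): best=r
    return np.round(R0.inv().apply(np.array(p)-s["ee_pos"])*100,2),np.round(best,3)
E
python3 - <<'E'
from h import *
im=cv2.imread("pics/top0.png"); m=ctrl.camera_model("top")
hsv=cv2.cvtColor(im,cv2.COLOR_BGR2HSV)
roi=np.zeros(im.shape[:2],np.uint8); roi[165:250,280:372]=1
g=((hsv[...,1]<60)&(hsv[...,2]>90)).astype(np.uint8)*roi
cs,_=cv2.findContours(g,cv2.RETR_EXTERNAL,cv2.CHAIN_APPROX_NONE); c=max(cs,key=cv2.contourArea)
r=cv2.minAreaRect(c); b=cv2.boxPoints(r)
P=np.array([ray(m,p,.04) for p in b]); print(r,np.round(b,1).tolist());print(np.round(P,4).tolist(), P.mean(0),[np.linalg.norm(P[i]-P[i-1]).round(4) for i in range(4)])
e=[P[1]-P[0],P[2]-P[1]]; l=max(e,key=np.linalg.norm); l*=np.sign(l[1]); a=np.arctan2(l[1],l[0]); print("ang y axis",a)
c=P.mean(0); print(togo([c[0],c[1],.20],a))
s=ctrl.observe(); E=ctrl.camera_model("wrist")["extrinsics"];Rt=R.from_rotvec(s["eef_rot"]); print("wristcam in tool",np.round(Rt.inv().apply(E[:3,3]-s["ee_pos"]),3),np.round(Rt.as_matrix().T@E[:3,:3],2).tolist())
cv2.imwrite("pics/crop0.png",cv2.resize(im[150:290,190:390],None,fx=4,fy=4,interpolation=cv2.INTER_CUBIC))
E
```

```text
((324.8131103515625, 206.85574340820312), (62.41321563720703, 42.25775909423828), 23.629377365112305) [[287.79998779296875, 213.6999969482422], [304.70001220703125, 175.0], [361.8999938964844, 200.0], [344.8999938964844, 238.6999969482422]]
[[0.4937, 0.0771, 0.04], [0.611, 0.0305, 0.04], [0.5401, -0.1411, 0.04], [0.4247, -0.0925, 0.04]] [ 0.51738867 -0.03151587  0.04      ] [np.float64(0.1832), np.float64(0.1262), np.float64(0.1856), np.float64(0.1252)]
ang y axis 1.1792054082859953
(array([ 48.54, -49.29,   3.13]), array([-0.002,  0.   ,  0.688]))
wristcam in tool [ 0.076  0.001 -0.143] [[0.0, -0.95, -0.3], [1.0, 0.0, -0.0], [0.0, -0.3, 0.95]]
```

View pics/crop0.png

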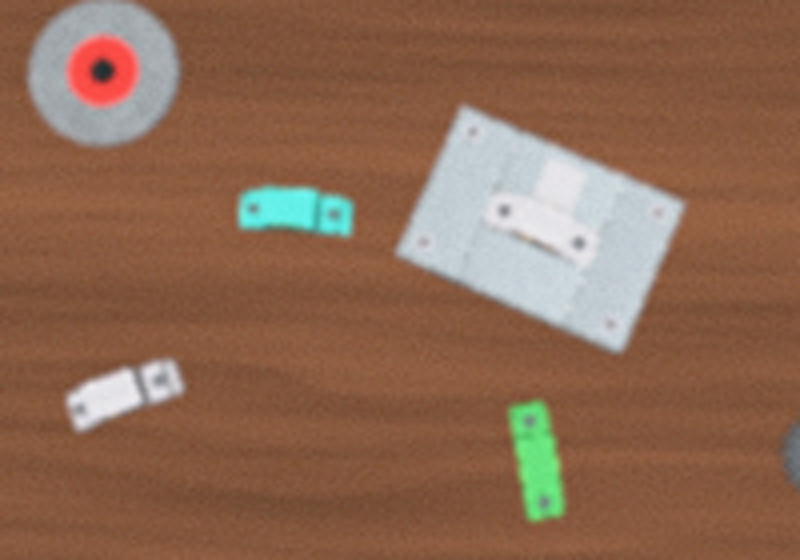

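The crop confirms it: the silver block sits in the grey casting at crop (540,225), with its long axis running left to lower right. The casting measures 184 x 126 mm against the true 180 x 120 mm. I'm moving above it now.

```bash
python3 -m jog '[4.4,-4.5,0,0,0,0.06,1, 8.8,-9,0,0,0,0.12,1, 13.2,-13.4,0,0,0,0.19,1, 17.6,-17.9,0,0,0,0.25,1, 22,-22.4,0,0,0,0.31,1, 26.5,-26.9,0,0,0,0.38,1, 31,-31.4,0,0,0,0.44,1, 35.3,-35.8,0,0,0,0.5,1, 39.7,-40.3,0.5,0,0,0.56,1, 44,-44.8,1.5,0,0,0.62,1, 48.5,-49.3,3,0,0,0.69,1, 48.5,-49.3,3,0,0,0.69,1]'
```

```text
t: 1.6
ee_pos: [0.5169, -0.0286, 0.1995]
eef_rot: [-3.082, 0.605, 0.005]
force: [-0.6, -0.2, 0.0]
width: 0.0853
gripper_force: 0.0
```

```bash
python3 - <<'E'
from h import *
s=ctrl.observe(); print(s["q"].round(3),s["ee_pos"])
m=ctrl.camera_model("wrist"); im=ctrl.get_image("wrist"); cv2.imwrite("pics/w1.png",im[:,:,::-1])
np.savez("w1.npz",K=m["K"],extrinsics=m["extrinsics"]); print(m["K"].round(1).tolist())
E
```

```text
[-2.520e-01 -3.200e-02  1.988e+00  1.000e-03  1.189e+00  1.707e+00] [ 0.51685528 -0.02864614  0.19951663]
[[327.5, 0.0, 321.5], [0.0, 327.5, 198.6], [0.0, 0.0, 1.0]]
```

View pics/w1.png

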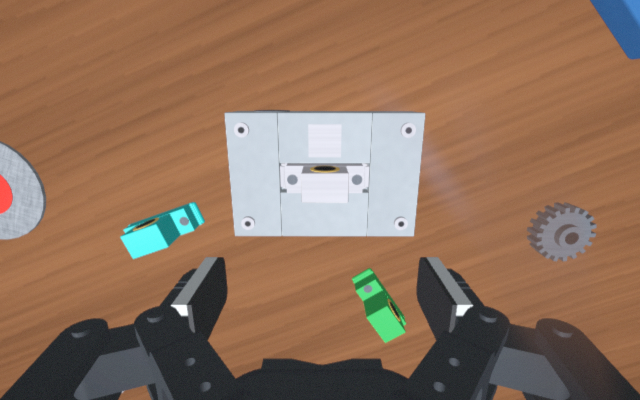

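The casting top has its corners at about (225,112), (424,113), (414,236) and (234,236). The block's upright is at (325,185), with the foot from x=281 to x=368.

```bash
python3 - <<'E'
from h import *
m=np.load("w1.npz"); im=cv2.imread("pics/w1.png"); hsv=cv2.cvtColor(im,cv2.COLOR_BGR2HSV)
g=((hsv[...,1]<45)&(hsv[...,2]>120)).astype(np.uint8); g[:100]=0;g[245:]=0;g[:,:215]=0;g[:,435:]=0
cs,_=cv2.findContours(g,0,cv2.CHAIN_APPROX_NONE); c=max(cs,key=cv2.contourArea)
q=cv2.approxPolyDP(cv2.convexHull(c),8,True)[:,0]; print(q.tolist())
P=np.array([ray(m,p,.04) for p in q]); print(P.round(4).tolist(),P.mean(0).round(4),[np.linalg.norm(P[i]-P[i-1]).round(4) for i in range(len(P))])
e=[P[i]-P[i-1] for i in range(4)]; e=[v*np.sign(v[1]) for v in e if np.linalg.norm(v)>.15]; a=[np.arctan2(v[1],v[0]) for v in e]; print("ang",a)
# screw heads: dark centres at z .044
S=np.array([ray(m,p,.044) for p in [(240.5,130),(408.5,130),(401,224),(248,223.5)]]); print("screws mid",S.mean(0).round(4))
# upright top face: bright
x0,y0=270,155; roi=hsv[y0:210,x0:380]; b=(((roi[...,2]>215)&(roi[...,1]<20))*255).astype(np.uint8)
for p in [(302,174),(348,174),(348,202),(302,202)]: print("up",ray(m,p,.076).round(4))
for p in [(281,190),(368,190)]: print("foot",ray(m,p,.046).round(4))
cv2.imwrite("pics/w1c.png",cv2.resize(im[140:220,260:390],None,fx=6,fy=6,interpolation=cv2.INTER_CUBIC))
A=np.mean(a);c=P.mean(0);print(togo([c[0],c[1],.049],A))
E
```

```text
[[424, 113], [412, 236], [235, 235], [226, 112]]
[[0.5397, -0.1367, 0.04], [0.4294, -0.0908, 0.04], [0.4974, 0.0731, 0.04], [0.6073, 0.0266, 0.04]] [ 0.5184 -0.032   0.04  ] [np.float64(0.1767), np.float64(0.1195), np.float64(0.1774), np.float64(0.1193)]
ang [np.float64(1.1781978416526024), np.float64(1.1772960913305013)]
screws mid [ 0.518 -0.032  0.044]
up [ 0.5366 -0.0191  0.076 ]
up [ 0.5221 -0.0545  0.076 ]
up [ 0.4992 -0.0458  0.076 ]
up [ 0.514  -0.0094  0.076 ]
foot [0.524  0.0097 0.046 ]
foot [ 0.4932 -0.066   0.046 ]
(array([ 0.26,  0.14, 15.09]), array([0.   , 0.003, 0.004]))
```

View pics/w1c.png

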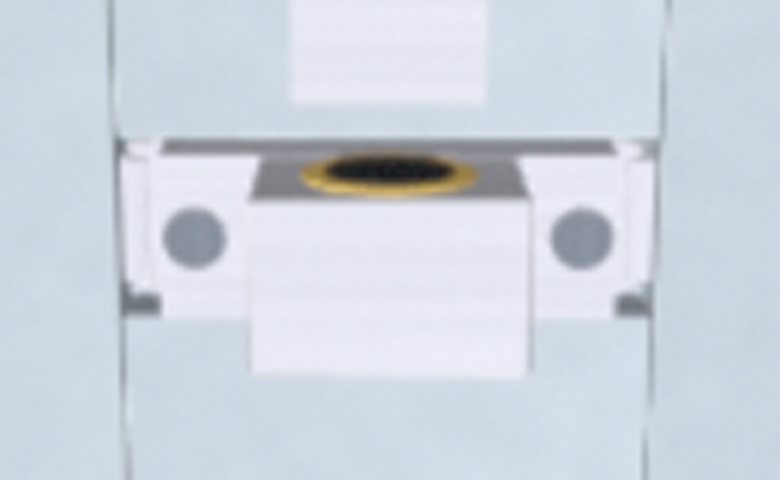

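Measured size is 177 x 119 mm, which matches. The casting's centre, screws and upright all agree on (0.518, -0.032). Going down.

```bash
python3 -m jog '[0.1,0,5,0,0,0.004,1, 0.1,0,9,0,0,0.004,1, 0.1,0,10,0,0,0.004,1, 0.1,0,10,0,0,0.004,1]'; python3 - <<'E'
from h import *
s=ctrl.observe();print(s["ee_pos"],s["q"].round(3));print(togo([.5182,-.032,.0485],1.1778))
E
```

```text
t: 2.15
ee_pos: [0.5179, -0.0335, 0.1016]
eef_rot: [3.079, -0.622, -0.0]
force: [0.5, -1.2, 1.0]
width: 0.0852
gripper_force: 0.0
[ 0.51793917 -0.03348196  0.10164199] [-0.26   0.093  2.056 -0.     0.992  1.709]
(array([-0.03, -0.15,  5.31]), array([ 0.   ,  0.   , -0.005]))
```

```bash
python3 -m jog '[0,-0.12,3,0,0,-0.004,1, 0,-0.12,5.2,0,0,-0.004,1, 0,-0.12,5.2,0,0,-0.004,0.7, 0,-0.12,5.2,0,0,-0.004,0.4, 0,-0.12,5.2,0,0,-0.004,0, 0,-0.12,5.2,0,0,-0.004,0, 0,-0.12,5.2,0,0,-0.004,0, 0,-0.12,5.2,0,0,-0.004,0]'; python3 - <<'E'
from h import *
s=ctrl.observe();print(s);print(togo([.5182,-.032,.0485],1.1778)); R0=R.from_rotvec(s["eef_rot"]).as_matrix();print(R0.round(3))
E
```

```text
t: 3.15
ee_pos: [0.5202, -0.0324, 0.0519]
eef_rot: [3.08, -0.613, 0.007]
force: [-1.7, -1.8, 5.5]
width: 0.0391
gripper_force: 62.8
{'t': 3.15, 'q': array([-2.56535690e-01,  1.75953395e-01,  2.07323563e+00, -1.33979964e-03,
        8.88136085e-01,  1.70772330e+00]), 'joint_velocities': array([ 0.00092776,  0.00030576, -0.00063698,  0.00042338, -0.00102922,
       -0.00065199]), 'effort': array([  1.04576346, -27.3914659 , -21.26156688,   0.43953001,
        -0.23391566,   0.03206277]), 'ee_pos': array([ 0.52022017, -0.03241604,  0.0518557 ]), 'eef_rot': array([ 3.0799757 , -0.61251811,  0.00659097]), 'force': array([-1.68949976, -1.82400881,  5.49308566]), 'ft_torque': array([-0.30429091,  0.23977123, -0.03050295]), 'gripper_force': 62.84395694732666, 'width': 0.039071015343349565}
(array([-0.2 ,  0.04,  0.33]), array([ 0.   , -0.004,  0.   ]))
[[ 0.924 -0.383  0.004]
 [-0.383 -0.924 -0.002]
 [ 0.004  0.    -1.   ]]
```

The upright is gripped at 39.1 mm with 63 N. I'm adding an estimator for the rise of each end, then tipping the left end with a positive turn about tool x, pivoting on the right bead and keeping a slight downward bias.

```bash
cat >> h.py <<'E'
P0=np.array([.52022,-.03242,.05186]); R0=R.from_rotvec([3.07998,-.61252,.00659])
C=R.from_euler('z',1.1778-np.pi/2); O=np.array([.5182,-.032,0])
def est():
    s=ctrl.observe(); D=R.from_rotvec(s["eef_rot"])*R0.inv()
    for n,y in(("L",.0395),("R",-.0395)):
        w=O+C.apply([0,y,.026]); d=s["ee_pos"]+D.apply(w-P0)-w; print(n,"move in casting mm",(C.inv().apply(d)*1e3).round(1))
    print("turn in casting",C.inv().apply(D.as_rotvec()).round(3),"F cast",C.inv().apply(s["force"]).round(1),"T",C.inv().apply(s["ft_torque"]).round(2),"w",s["width"].round(4),"g",round(s["gripper_force"],1),"t",s["t"])
E
python3 -m jog '[0,0.13,-0.19,0.05,0,0,0, 0,0.13,-0.19,0.05,0,0,0]'; python3 -c "from h import *;est()"
```

```text
t: 3.4
ee_pos: [0.5194, -0.0339, 0.0528]
eef_rot: [-3.036, 0.602, -0.022]
force: [2.3, -0.7, 3.0]
width: 0.0389
gripper_force: 66.7
L move in casting mm [-0.3 -0.4  2.8]
R move in casting mm [-0.2 -0.4 -1. ]Traceback (most recent call last):
  File "<string>", line 1, in <module>
    from h import *;est()
                    ~~~^^
  File "h.py", line 22, in est
    print("turn in casting",C.inv().apply(D.as_rotvec()).round(3),"F cast",C.inv().apply(s["force"]).round(1),"T",C.inv().apply(s["ft_torque"]).round(2),"w",s["width"].round(4),"g",round(s["gripper_force"],1),"t",s["t"])
                                                                                                                                                             ^^^^^^^^^^^^^^^^
AttributeError: 'float' object has no attribute 'round'
```

```bash
sed -i 's/s\["width"\].round(4)/round(s["width"],4)/' h.py; python3 -m jog '[0,0.15,-0.23,0.06,0,0,0, 0,0.15,-0.23,0.06,0,0,0]'; python3 -c "from h import *;est()"
```

```text
t: 3.65
ee_pos: [0.519, -0.0354, 0.0556]
eef_rot: [-2.975, 0.596, -0.039]
force: [-1.4, -4.3, 6.9]
width: 0.0388
gripper_force: 67.0
L move in casting mm [ 0.1 -0.6  8.3]
R move in casting mm [-0.1 -0.1 -0.5]
turn in casting [ 0.111  0.    -0.002] F cast [ 0.3 -4.5  6.9] T [-0.23 -0.05  0.07] w 0.0388 g 67.0 t 3.65
```

```bash
python3 -m jog '[0,0.11,-0.17,0.045,0,0,0, 0,0.11,-0.17,0.045,0,0,0, 0,0.11,-0.17,0.045,0,0,0]'; python3 - <<'E'
from h import *
est(); im=ctrl.get_image("wrist"); cv2.imwrite("pics/w2.png",im[:,:,::-1])
E
```

```text
t: 4.03
ee_pos: [0.5185, -0.0362, 0.0569]
eef_rot: [-2.933, 0.585, -0.051]
force: [0.8, -1.7, 5.6]
width: 0.0389
gripper_force: 66.8
L move in casting mm [-0.1 -0.6 11.4]
R move in casting mm [-0.2  0.3 -0.8]
turn in casting [ 0.155  0.    -0.001] F cast [ 1.4 -1.2  5.6] T [-0.64 -0.14 -0.01] w 0.0389 g 66.8 t 4.025
```

View pics/w2.png

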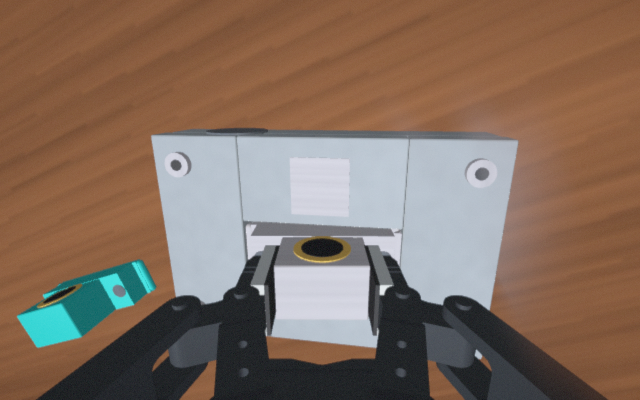

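The picture shows the casting still lying on the bench, with screws at (176,165) and (482,174), and the block tilted in the grip. I'll check the screw positions numerically before the second tip.

```bash
python3 - <<'E'
from h import *
m1=np.load("w1.npz"); m=ctrl.camera_model("wrist")
for mm,ps in((m1,[(240.5,130),(408.5,130)]),(m,[(176,165),(482,174)])):
    S=[C.inv().apply(ray(mm,p,.044)-O)*1e3 for p in ps]; print(np.round(S,1).tolist())
# casting top far edge corners
print([np.round(C.inv().apply(ray(m,p,.04)-O)*1e3,1).tolist() for p in((152,136),(517,141))])
E
```

```text
[[44.5, 75.4, 44.0], [45.3, -74.9, 44.0]]
[[44.6, 74.9, 44.0], [45.0, -75.1, 44.0]]
[[58.8, 89.0, 40.0], [59.6, -88.9, 40.0]]
```

The casting hasn't moved: screws within 0.5 mm. Now I tip the right end about the left bead.

```bash
python3 -m jog '[0,-0.13,-0.2,-0.05,0,0,0, 0,-0.13,-0.2,-0.05,0,0,0]'; python3 -c "from h import *;est()"
```

```text
t: 4.32
ee_pos: [0.5175, -0.0338, 0.0564]
eef_rot: [-2.979, 0.595, -0.033]
force: [4.9, 0.5, -7.9]
width: 0.0388
gripper_force: 65.4
L move in casting mm [-2.   0.2  8.8]
R move in casting mm [-2.1  0.6  0.5]
turn in casting [ 0.106  0.003 -0.002] F cast [ 4.4  2.3 -7.9] T [ 0.13 -0.87 -0.18] w 0.0388 g 65.4 t 4.325
```

```bash
python3 -m jog '[0,-0.13,-0.2,-0.05,0,0,0, 0,-0.13,-0.2,-0.05,0,0,0]'; python3 -c "from h import *;est()"
```

```text
t: 4.58
ee_pos: [0.5176, -0.0324, 0.0579]
eef_rot: [-3.024, 0.607, -0.017]
force: [6.1, 0.8, -12.9]
width: 0.0387
gripper_force: 64.8
L move in casting mm [-2.4  0.4  8.3]
R move in casting mm [-2.7  0.6  3.7]
turn in casting [ 0.058  0.004 -0.003] F cast [  5.3   3.1 -12.9] T [ 0.97 -1.16 -0.28] w 0.0387 g 64.8 t 4.575
```

```bash
python3 -m jog '[0.05,-0.13,-0.2,-0.05,0,0,0, 0.05,-0.13,-0.2,-0.05,0,0,0]'; python3 -c "from h import *;est()"
```

```text
t: 4.82
ee_pos: [0.5181, -0.0318, 0.061]
eef_rot: [-3.076, 0.611, 0.001]
force: [1.6, 0.1, -5.0]
width: 0.0387
gripper_force: 65.7
L move in casting mm [-2.3 -0.1  9.4]
R move in casting mm [-2.3 -0.1  8.9]
turn in casting [0.006 0.006 0.001] F cast [ 1.5  0.7 -5. ] T [ 0.18 -0.31 -0.03] w 0.0387 g 65.7 t 4.825
```

```bash
python3 -m jog '[0,-0.09,-0.14,-0.035,0,0,0, 0,-0.09,-0.14,-0.035,0,0,0, 0,-0.09,-0.14,-0.035,0,0,0]'; python3 -c "from h import *;est()"
```

```text
t: 5.2
ee_pos: [0.5182, -0.0317, 0.0624]
eef_rot: [3.053, -0.609, -0.011]
force: [0.2, 0.2, -5.0]
width: 0.0395
gripper_force: 65.6
L move in casting mm [-2.2 -0.9  9.4]
R move in casting mm [-2.3 -0.8 11.7]
turn in casting [-0.029  0.006 -0.001] F cast [ 0.1  0.2 -5. ] T [ 0.16 -0.23  0.  ] w 0.0395 g 65.6 t 5.2
```

Both ends are free, since the tool now carries only the block's weight (5 N). I'll level it and lift 25 mm.

```bash
python3 -m jog '[0,0,0,0,0,0,0, 0,0,-0.5,0.03,0,0,0, 0,0,-1,0.03,0,0,0, 0,0,-1.5,0.03,0,0,0, 0,0,-2,0.03,0,0,0, 0,0,-2.5,0.03,0,0,0, 0,0,-2.6,0.03,0,0,0, 0,0,-2.6,0.03,0,0,0, 0,0,-2.6,0.03,0,0,0]'; python3 - <<'E'
from h import *
est(); 
for n in("wrist","top"):
    im=ctrl.get_image(n)[:,:,::-1]
    if n=="top": im=cv2.resize(im[150:290,190:390],None,fx=3.2,fy=3.2)
    else: cv2.imwrite("pics/w3.png",im)
E
```

```text
t: 6.32
ee_pos: [0.5189, -0.0309, 0.0885]
eef_rot: [-3.081, 0.614, 0.001]
force: [0.5, 0.2, -5.7]
width: 0.0387
gripper_force: 65.7
L move in casting mm [-1.9  0.9 36.7]
R move in casting mm [-1.9  0.9 36.6]
turn in casting [ 0.     0.005 -0.001] F cast [ 0.3  0.4 -5.7] T [-0.08 -0.    0.02] w 0.0387 g 65.7 t 6.325
```

View pics/w3.png

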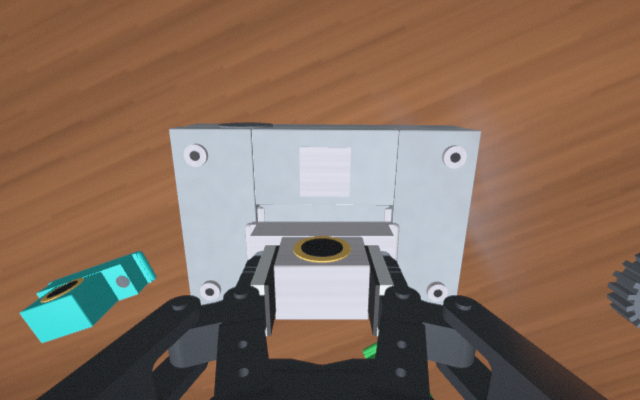

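The picture shows the block level in the grip above the now-empty slot, with screws at (195,156), (455,157), (209,292) and (437,293). I'll check the casting position and hand in if it is good.

```bash
python3 - <<'E'
from h import *
m=ctrl.camera_model("wrist")
S=np.array([C.inv().apply(ray(m,p,.044)-O)*1e3 for p in((195,156),(455,157),(209,292),(437,293))]); print(S.round(1).tolist(),S.mean(0).round(1))
s=ctrl.observe(); print(np.abs(s["joint_velocities"]).max())
if np.linalg.norm(S.mean(0)[:2])<12 and np.ptp(np.linalg.norm(S[[0,2]]-S[[1,3]],axis=1))<4: print(ctrl.close_job())
E
```

```text
[[44.2, 74.1, 44.0], [43.6, -75.5, 44.0], [-45.8, 75.3, 44.0], [-46.5, -74.6, 44.0]] [-1.1 -0.2 44. ]
0.001958680775476195
the job is handed in; nothing more can be done
None
```

The block was rocked free, left end first and then the right, and I handed the job in with it held level about 22 mm above the casting over its slot. The casting lay flat within about 1 mm of its start, and the clock stood at about 6.4 s; the hand-in call didn't return a verdict.

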